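# Slacken the wing nut of the right fan, left- or right-hand thread

## Task

One of the two fan wheels on the bench is to come off its motor: the one that has the shallow round metal parts dish close beside it. Slacken its wing nut by at least an eighth of a turn (45 degrees); its thread may be left- or right-hand, so try it one way, and if it stays locked, the other way. Do not turn the other fan's nut, leave the dish where it stands, and let go of the nut at the end.

Things in the scene. Friction and masses are not known exactly. Their poses are not given: they have to be found in the camera images.
- wing_0 (a point): steel wing nut on fan 0: an upright flat-sided bar 54 mm long (frame x), 12 thick (y), 28 tall (z up). Point: mid-bar, on its turning axis, 115 mm above the table; bar from 14 mm below to 14 above it. Below: grey hub (42 mm across, top 21 mm below the point) and five grey blades (fan 167 mm across, at least 23 mm below it). Fan and motor are bolted to a fixed 110 mm square plate and do not turn.
- wing_1 (a point): steel wing nut on fan 1: an upright flat-sided bar 54 mm long (frame x), 12 thick (y), 28 tall (z up). Point: mid-bar, on its turning axis, 115 mm above the table; bar from 14 mm below to 14 above it. Below: grey hub (42 mm across, top 21 mm below the point) and five grey blades (fan 167 mm across, at least 23 mm below it). Fan and motor are bolted to a fixed 110 mm square plate and do not turn.
- nut_0 (a joint): turn of fan 0's wing nut, rad, positive anticlockwise seen from above; 0 at the start (tight). It turns one way only, up to 2.4 rad, with steady friction of about 0.05 N m, and stays where it is left; the other way it stops hard at once. Looks do not tell which way: the two fans have opposite threads.
- nut_1 (a joint): turn of fan 1's wing nut, rad, positive anticlockwise seen from above; 0 at the start (tight). It turns one way only, up to 2.4 rad, with steady friction of about 0.05 N m, and stays where it is left; the other way it stops hard at once. Looks do not tell which way: the two fans have opposite threads.
- dish: shallow round metal dish of small parts, 72 mm across and 14 mm high, loose on the table; origin at the centre of its underside, z up. Its centre is at most 0.25 m (horizontally) from the axis of the fan to work on, and more than 0.26 m from the other.

How it is judged:
By the outcome, as a careful person would: the job done as asked, in the order asked, and still so for the second after the job is handed in, with the robot touching nothing.
It also fails if it takes over 38 s, if anything falls off the work surface, if the arm or the gripper's body presses on something with over 40 N, if the wrist force passes 120 N, or if a joint passes its speed limit or range.

## Robot

A 6-joint arm with a two-finger parallel gripper is mounted at the origin on a cart in front of the work surface, level with it; the furniture and walls round the work are solid. World frame = base frame: x ahead of the robot, y to its left, z up, the work surface at z = 0. Lengths are in m, angles in rad, forces in N, time in s.
With the tool pointing down it reaches from about 0.35 to 0.975 m from the base axis. Payload 17.4 kg.
Tool frame: the origin (TCP) lies between the finger pads; the fingertips stand 14 mm ahead of it and the grasp point (between the pads) lies 5 mm behind it; z points along the fingers, y is the line along which they close (so a half turn about z gives the same grasp; the last joint's range is limited). The gripper opens to 85 mm and grips with 20 to 120 N. Pads are 22 mm wide; open, the fingers measure 114 mm over their backs; the gripper's body (76 mm by 85 mm) begins 54 mm behind the grasp point. The pads swing forward as they close: fully open they stand 13 mm farther back than shut.
Start: joints at [-1.285, 0.116, 1.442, -0, 1.584, -0.038], TCP at [0.215, -0.64, 0.245] pointing down, gripper open.
Joint ranges: [-2.83, 2.83], [-0.83, 2.19], [0.07, 2.5], [-1.14, 4.28], [0.01, 3], [-2.97, 2.97]. Speed limits (rad/s): [1.89, 1.89, 2.22, 3.14, 3.14, 3.14].

## Interface

Orientations are given as a unit quaternion [w, x, y, z].
In Python, from workcell import ctrl gives the robot as it stands.
- The arm moves only by the tool arm_command, never from a script. Its argument "moves" is a list of rows, each a list of 7 numbers: the shift along the tool's x, y, z scaled (see below), then the turn, a rotation vector about the tool's x, y, z scaled (see below), then the finger opening in mm, from 0 to 85.4. In form: [[dx, dy, dz, rx, ry, rz, jaw], ...]. A call has 1 to 12 rows; each row is the pose to reach, as a shift and turn from the pose commanded when the call began, along the tool's axes at that moment; what a row does not reach only later rows make up. The controller multiplies each number of a shift by 0.1 m and each number of a turn by pi/2 rad. A row lasts 1/12 s, in which the tool goes at most 41.7 mm and 7.16 degrees, less where a joint would pass 70% of its speed; a pose out of reach is approached as far as the arm can. A call with a number of a shift or a turn outside -1 to 1 is refused whole. A call with a gripper value outside its range is refused whole. The fingers move at their own pace and stop on an object; the grip force is fixed at half the most. Time passes only in rows, so rows that repeat a pose let the fingers close. It gives the time, the measured TCP pose, the force, the opening and the grip force at its end, in the units of the state.
- ctrl.get_obs(): the state, without advancing time (a new reading comes with each control period).
- ctrl.camera(name): name is "side" or "top"; returns the picture (384x512x3 uint8, blue, green, red); there is no depth.
- ctrl.calibration(name): a dict with "mtx" (3x3 intrinsics, pixels), "extrinsics" (4x4, takes a point from camera to world coordinates). Camera axes: x right, y down, z forward; pixel columns grow to the right and rows downward; lengths in m; the calibration is good to about 2 mm. A picture is of the moment at which its call begins. calibration takes no time and is no camera call.
- ctrl.hand_in(): hands the job in; it is judged then, once.
The state is a dict: "clock": time; "joint_positions": joint angles; "qd": joint speeds; "joint_torque": joint torques, N m; "position": TCP position; "eef_rot": TCP orientation; "contact_force": force on the tool from outside, world axes, zero at the start; "torque": the same for the moment, N m; "width": opening from 0.0 (shut) to 1.0 (fully open); "gripper_force": force on a finger pad.
Only numpy, scipy, OpenCV 4.12 (cv2) and the standard library are available. Lean on these libraries where they do the work, as an engineer would, in place of code of your own. Each camera call takes 0.05 s, during which the arm holds its last target. There are 200 camera calls.

## Working session

There is one attempt and no reset: what is moved stays moved. The work goes in short steps, Python scripts to look and compute and a tool call to move; the robot and the scene stay as the last step left them, time stands still between calls to the robot, and variables do not carry over. Pictures are saved under pics/ and viewed, at most 10 in all, crops included, and the job is handed in when it is done.

Besides the shell and the picture viewer there is one more tool, called after "Request:" as name([rows], argument=value, ...), one row to a line, values as JSON. arm_command: Moves the arm, as the interface text tells. Shifts and turns lie within -1 to 1; 1 stands for 0.1 m of shift or pi/2 rad of turn. Its arguments: {"type":"object","properties":{"moves":{"type":"array"}},"required":["moves"]}

```bash
mkdir -p pics; ls
python3 - <<'E'
from workcell import ctrl
import cv2
for n in("top","side"):
    cv2.imwrite(f"pics/{n}0.png",ctrl.camera(n)); c=ctrl.calibration(n); print(n,c["mtx"],c["extrinsics"])
o=ctrl.get_obs(); print(o)
E
```

```text
pics
top [[471.10806314   0.         255.48323314]
 [  0.         471.10806314 200.30161057]
 [  0.           0.           1.        ]] [[-0.00814647 -0.99393028  0.10970973  0.39594668]
 [-0.99990777  0.00690456 -0.01169516 -0.16988222]
 [ 0.01086667 -0.10979489 -0.99389486  1.2321571 ]
 [ 0.          0.          0.          1.        ]]
side [[472.11061503   0.         264.74497111]
 [  0.         472.11061503 195.86348041]
 [  0.           0.           1.        ]] [[-0.93358888 -0.1996289   0.29759049  0.21372954]
 [-0.35730611  0.45536042 -0.81546259  0.64747392]
 [ 0.02727897 -0.86763771 -0.49644805  0.60896914]
 [ 0.          0.          0.          1.        ]]
{'clock': 0.1, 'joint_positions': array([-1.28480729e+00,  1.16417122e-01,  1.44219083e+00,  7.17350914e-06,
        1.58400109e+00, -3.77901203e-02]), 'qd': array([-1.16093055e-04,  4.03543957e-06, -1.37755957e-03,  3.86982048e-04,
       -8.01006466e-04, -2.15248516e-04]), 'joint_torque': array([ 2.04533018e-03, -7.33664131e+01, -6.33787823e+01,  9.61251976e-05,
        5.32473103e-03, -3.33016260e-05]), 'position': array([ 0.21470803, -0.6397772 ,  0.24465482]), 'eef_rot': array([-5.04734411e-04,  9.86924342e-01,  1.61183389e-01, -5.93465517e-05]), 'contact_force': array([ 0.51299997,  0.23579185, -0.02601728]), 'torque': array([ 0.0199846 , -0.01967565,  0.00554985]), 'gripper_force': 0.0, 'width': 1.001752324283534}
```

View pics/top0.png

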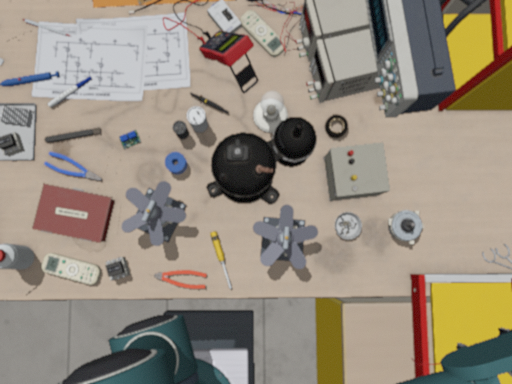

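View pics/side0.png

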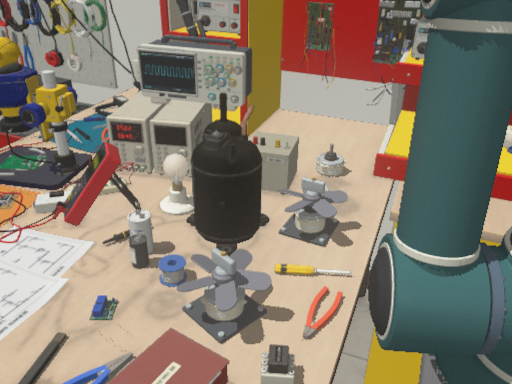

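The top view shows fans at about (155,213) and (286,238). The parts dish at (348,226) stands beside the right-hand one. A tall black vessel at (245,165) stands close to it. I'll zoom in on the nut.

Run:
```python
import cv2,numpy as np
t=cv2.imread("pics/top0.png")[190:285,240:380]; s=cv2.imread("pics/side0.png")[165:250,270:350]
a=cv2.resize(t,None,fx=5.5,fy=5.5,interpolation=cv2.INTER_CUBIC); cv2.imwrite("pics/tc.png",a)
cv2.imwrite("pics/sc.png",cv2.resize(s,None,fx=7,fy=7,interpolation=cv2.INTER_CUBIC))
```

```text
(no output)
```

View pics/tc.png

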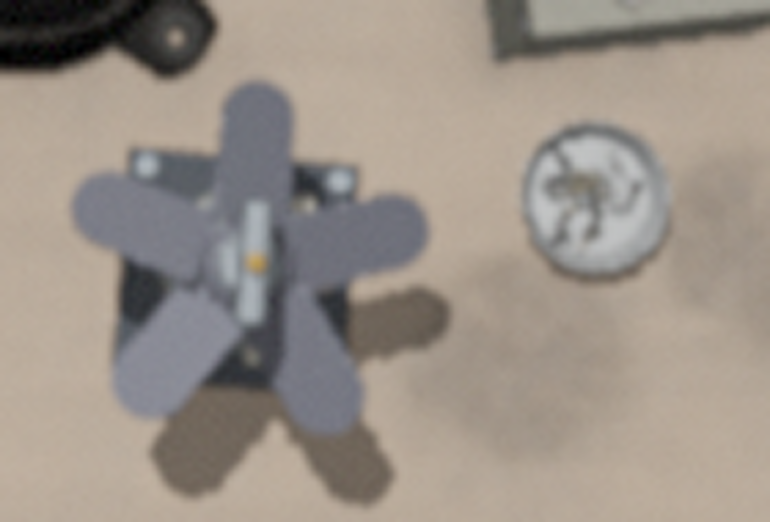

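View pics/sc.png

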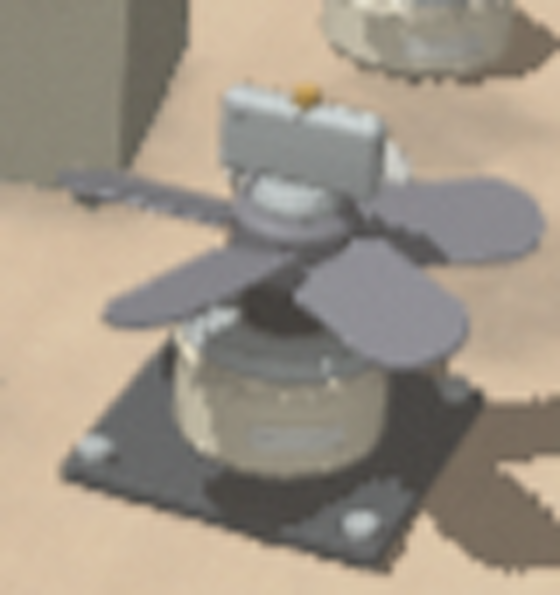

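The crop shows the bar's top face running from (258,200) to (250,325), with an orange dot at (256,262) on the axis. In the side crop the dot is at (306,97). Next I'll triangulate.

```bash
cat > h.py <<'E'
from workcell import ctrl
import numpy as np
from scipy.spatial.transform import Rotation as R
def ray(n,u,v):
    c=ctrl.calibration(n); E=c["extrinsics"]
    return E[:3,3], E[:3,:3]@np.linalg.solve(c["mtx"],[u,v,1.])
def onz(n,u,v,z):
    o,d=ray(n,u,v); return o+d*(z-o[2])/d[2]
def tri(a,b):
    (o,d),(p,e)=ray("top",*a),ray("side",*b)
    s,t=np.linalg.lstsq(np.c_[d,-e],p-o,rcond=None)[0]; A,B=o+s*d,p+t*e
    return (A+B)/2,np.linalg.norm(A-B)
def pose():
    o=ctrl.get_obs(); q=o["eef_rot"]
    return o["position"],R.from_quat([q[1],q[2],q[3],q[0]])
def goal(xyz,yaw):  # tool x at world angle yaw, pointing down
    p,r=pose(); g=R.from_euler("ZX",[yaw,np.pi])
    return r.inv().apply(np.array(xyz)-p)/0.1,(r.inv()*g).as_rotvec()/(np.pi/2)
E
python3 - <<'E'
from h import *
np.set_printoptions(precision=4,suppress=True)
T=lambda u,v:((u+.5)/5.5-.5+240,(v+.5)/5.5-.5+190)
S=lambda u,v:((u+.5)/7-.5+270,(v+.5)/7-.5+165)
print("dot",onz("top",*T(256,262),.13),tri(T(256,262),S(306,95)))
a=onz("top",*T(259,200),.129);b=onz("top",*T(251,325),.129);print("ends",a,b,(a+b)/2,np.linalg.norm(a-b),np.degrees(np.arctan2(*(a-b)[[1,0]])))
print("side ends",onz("side",*S(228,92),.129),onz("side",*S(378,122),.129), "dot",onz("side",*S(306,99),.13))
print("dish",onz("top",*T(596,200),.014),"fan0",onz("top",155,213,.115))
print("pot",onz("top",245,165,.2))
yaw=np.arctan2(*(a-b)[[1,0]]); print(goal([*((a+b)/2)[:2],.245],yaw),pose()[1].as_euler("ZYX",degrees=True))
E
```

```text
dot [ 0.4304 -0.2537  0.13  ] (array([ 0.4304, -0.2536,  0.131 ]), np.float64(0.0001551467961445523))
ends [ 0.4567 -0.2555  0.129 ] [ 0.4038 -0.2513  0.129 ] [ 0.4302 -0.2534  0.129 ] 0.0531215646756141 -4.5461965645301685
side ends [ 0.4546 -0.2494  0.129 ] [ 0.4058 -0.249   0.129 ] dot [ 0.4302 -0.2529  0.13  ]
dish [ 0.4619 -0.4233  0.014 ] fan0 [0.4906 0.0557 0.115 ]
pot [ 0.589  -0.1594  0.2   ]
(array([ 3.2727, -2.9774, -0.0003]), array([-0.0006,  0.0001,  0.2566])) [  18.5512   -0.0026 -179.9418]
```

Request:
arm_command([
  [0.3,-0.27,0,0,0,0,85],
  [0.6,-0.55,0,0,0,0,85],
  [0.9,-0.82,0,0,0,0,85],
  [1,-0.91,0,0,0,0,85],
  [1,-0.91,0,0,0,0,85],
])

```text
clock: 0.52
position: [0.2821, -0.5195, 0.2457]
eef_rot: [0.0, 0.987, 0.162, 0.0]
contact_force: [-0.9, 0.7, -0.4]
width: 0.996
gripper_force: 0.0
```

Request:
arm_command([
  [0.3,-0.27,0,0,0,0,85],
  [0.6,-0.55,0,0,0,0,85],
  [0.9,-0.82,0,0,0,0,85],
  [1,-0.91,0,0,0,0,85],
  [1,-0.91,0,0,0,0,85],
])

```text
clock: 0.93
position: [0.3476, -0.4022, 0.2456]
eef_rot: [0.0, 0.987, 0.162, 0.0]
contact_force: [0.2, -0.2, -0.4]
width: 0.999
gripper_force: 0.0
```

Request:
arm_command([
  [0.3,-0.27,0,0,0,0,85],
  [0.6,-0.55,0,0,0,0,85],
  [0.9,-0.82,0,0,0,0,85],
  [1,-0.91,0,0,0,0,85],
  [1,-0.91,0,0,0,0,85],
])

```text
clock: 1.35
position: [0.4134, -0.2846, 0.2453]
eef_rot: [-0.0, 0.987, 0.162, 0.0]
contact_force: [-0.1, 0.2, 0.6]
width: 0.996
gripper_force: 0.0
```

Run:
```python
from h import *
np.set_printoptions(precision=4,suppress=True)
print(goal([.4302,-.2534,.245],np.radians(-4)),pose()[0],ctrl.get_obs()["clock"],ctrl.get_obs()["joint_positions"])
```

```text
(array([ 0.2593, -0.2414,  0.0033]), array([-0.    , -0.0001,  0.2521])) [ 0.4134 -0.2846  0.2453] 1.35 [-0.6538 -0.2676  1.8038  0.0001  1.6053  0.5909]
```

Request:
arm_command([
  [0.15,-0.14,0,0,0,0.08,40],
  [0.26,-0.24,0,0,0,0.16,40],
  [0.26,-0.24,0,0,0,0.25,40],
  [0.26,-0.24,0,0,0,0.25,40],
  [0.26,-0.24,0,0,0,0.25,40],
  [0.26,-0.24,0,0,0,0.25,40],
])

```text
clock: 1.85
position: [0.429, -0.2558, 0.2451]
eef_rot: [0.0, 0.999, -0.033, -0.0]
contact_force: [0.3, -0.1, -0.3]
width: 0.469
gripper_force: 0.0
```

Run:
```python
from h import *
np.set_printoptions(precision=4,suppress=True)
print(goal([.4302,-.2534,.114],np.radians(-4)),pose()[0],ctrl.get_obs()["clock"],ctrl.get_obs()["width"],ctrl.get_obs()["joint_positions"])
```

```text
(array([ 0.0113, -0.0245,  1.3112]), array([0.    , 0.0003, 0.0024])) [ 0.429  -0.2558  0.2451] 1.85 0.4694780663819356 [-0.5886 -0.2729  1.8084 -0.0003  1.6064  1.0483]
```

Request:
arm_command([
  [0.01,-0.025,0.25,0,0,0,40],
  [0.01,-0.025,0.5,0,0,0,40],
  [0.01,-0.025,0.75,0,0,0,40],
  [0.01,-0.025,1,0,0,0,40],
  [0.01,-0.025,1,0,0,0,40],
  [0.01,-0.025,1,0,0,0,40],
])

```text
clock: 2.35
position: [0.4299, -0.2526, 0.145]
eef_rot: [-0.0, 0.999, -0.034, -0.001]
contact_force: [0.1, -0.2, 1.2]
width: 0.47
gripper_force: 0.0
```

Run:
```python
from h import *
import cv2
np.set_printoptions(precision=4,suppress=True)
print(goal([.4302,-.2534,.114],np.radians(-4)),pose()[0])
s=ctrl.camera("side")[130:260,240:380]; cv2.imwrite("pics/s1.png",cv2.resize(s,None,fx=4,fy=4,interpolation=cv2.INTER_CUBIC))
```

```text
(array([0.0037, 0.0084, 0.3096]), array([-0.0006,  0.0011,  0.0015])) [ 0.4299 -0.2526  0.145 ]
```

View pics/s1.png

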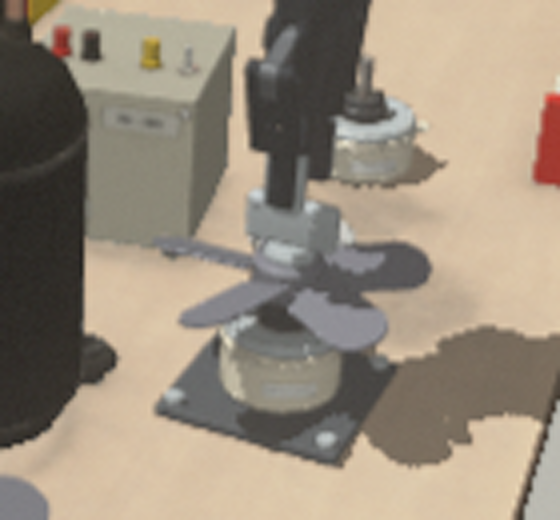

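The fingers stand astride the bar (about (290,215) in the crop) and centred along it, clear of the box and the vessel. I'll descend and close.

Request:
arm_command([
  [0,0,0.15,0,0,0,40],
  [0,0,0.31,0,0,0,40],
  [0,0,0.31,0,0,0,40],
  [0,0,0.31,0,0,0,30],
  [0,0,0.31,0,0,0,20],
  [0,0,0.31,0,0,0,14],
  [0,0,0.31,0,0,0,8],
  [0,0,0.31,0,0,0,4],
  [0,0,0.31,0,0,0,4],
  [0,0,0.31,0,0,0,4],
  [0,0,0.31,0,0,0,4],
])

```text
clock: 3.32
position: [0.4311, -0.2529, 0.1164]
eef_rot: [0.001, 0.999, -0.035, 0.001]
contact_force: [-1.9, -1.7, 8.5]
width: 0.128
gripper_force: 59.5
```

```bash
python3 -c "
from h import *
o=ctrl.get_obs();print(pose()[1].as_euler('ZYX',degrees=True),o['position'],o['torque'],o['contact_force'],o['width'],o['gripper_force'])"
```

```text
[-3.96144755e+00 -1.38246191e-01  1.79894699e+02] [ 0.43114413 -0.25293445  0.11641082] [-0.26444     0.25121889 -0.37299387] [-1.90781673 -1.71417922  8.53165527] 0.12838281238798546 59.48132229487328
```

Request:
arm_command([
  [0,0,0,0,0,0.02,4],
  [0,0,0,0,0,0.04,4],
  [0,0,0,0,0,0.06,4],
  [0,0,0,0,0,0.06,4],
  [0,0,0,0,0,0.06,4],
])

```text
clock: 3.73
position: [0.4311, -0.2529, 0.1164]
eef_rot: [0.001, 0.997, -0.082, 0.001]
contact_force: [-1.6, -2.1, 7.9]
width: 0.129
gripper_force: 59.8
```

```bash
python3 -c "
from h import *
o=ctrl.get_obs();print(pose()[1].as_euler('ZYX',degrees=True),o['position'],o['torque'],o['contact_force'],o['width'],o['gripper_force'])"
```

```text
[-9.35653848e+00 -1.44569429e-01  1.79904195e+02] [ 0.43114319 -0.25292394  0.11641527] [-0.22627372  0.24635062 -0.0529685 ] [-1.63152159 -2.10781559  7.9495575 ] 0.129434554211561 59.83684555518266
```

Request:
arm_command([
  [0,0,0,0,0,0.04,4],
  [0,0,0,0,0,0.08,4],
  [0,0,0,0,0,0.12,4],
  [0,0,0,0,0,0.12,4],
  [0,0,0,0,0,0.12,4],
])

```text
clock: 4.15
position: [0.4311, -0.2529, 0.1164]
eef_rot: [0.001, 0.985, -0.175, 0.001]
contact_force: [-1.2, -1.4, 9.6]
width: 0.126
gripper_force: 59.9
```

```bash
python3 -c "
from h import *
import cv2
o=ctrl.get_obs();print(pose()[1].as_euler('ZYX',degrees=True),o['position'],o['torque'],o['contact_force'],o['width'],o['gripper_force'])
s=ctrl.camera('side')[165:250,270:350]; cv2.imwrite('pics/s2.png',cv2.resize(s,None,fx=7,fy=7,interpolation=cv2.INTER_CUBIC))"
```

```text
[-2.01726438e+01 -1.62122573e-01  1.79935340e+02] [ 0.43114397 -0.25293349  0.11640874] [-0.2187085   0.28018813 -0.01656411] [-1.23754921 -1.43543703  9.62582344] 0.12592952317125009 59.855073876460665
```

View pics/s2.png

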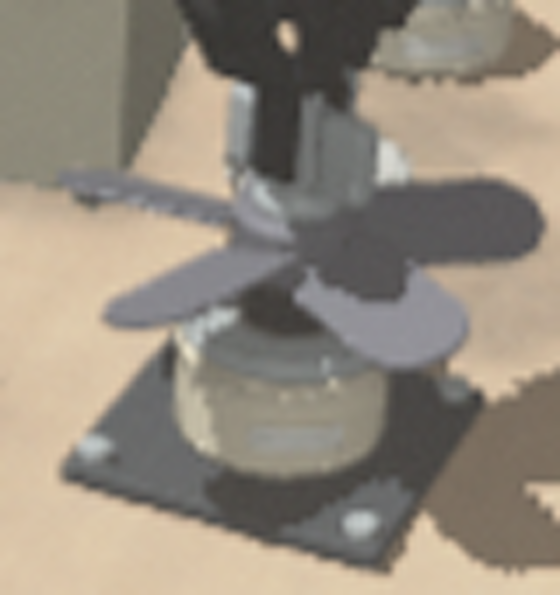

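The bar, at (235,130) to (350,160) in the crop, has turned with the fingers. The torque is about zero, so clockwise is the free direction. I'll carry on that way.

Request:
arm_command([
  [0,0,0,0,0,0.06,4],
  [0,0,0,0,0,0.12,4],
  [0,0,0,0,0,0.18,4],
  [0,0,0,0,0,0.24,4],
  [0,0,0,0,0,0.3,4],
  [0,0,0,0,0,0.36,4],
  [0,0,0,0,0,0.42,4],
  [0,0,0,0,0,0.48,4],
  [0,0,0,0,0,0.54,4],
  [0,0,0,0,0,0.6,4],
  [0,0,0,0,0,0.6,4],
  [0,0,0,0,0,0.6,4],
])

```text
clock: 5.2
position: [0.4312, -0.2529, 0.1164]
eef_rot: [0.0, 0.798, -0.603, 0.002]
contact_force: [-0.8, -1.1, 9.1]
width: 0.128
gripper_force: 59.8
```

```bash
python3 -c "
from h import *
o=ctrl.get_obs();print(pose()[1].as_euler('ZYX',degrees=True),o['position'],o['torque'],o['contact_force'],o['width'],o['gripper_force'],o['joint_positions'])"
```

```text
[-7.41826650e+01 -1.45642500e-01 -1.79898095e+02] [ 0.43122911 -0.25286749  0.11641084] [-0.1352372   0.18561595 -0.04777744] [-0.83522231 -1.10453459  9.08623494] 0.12817836365004523 59.77518237505137 [-5.81206549e-01 -2.10453311e-01  1.96782176e+00 -3.24813025e-04
  1.38113827e+00  2.28438001e+00]
```

Turned about 70°. Now I'll release and retreat upward.

Request:
arm_command([
  [0,0,0,0,0,0,15],
  [0,0,0,0,0,0,25],
  [0,0,0,0,0,0,40],
  [0,0,0,0,0,0,40],
  [0,0,0,0,0,0,40],
  [0,0,0,0,0,0,40],
  [0,0,-0.2,0,0,0,40],
  [0,0,-0.5,0,0,0,40],
  [0,0,-0.8,0,0,0,40],
  [0,0,-1,0,0,0,40],
  [0,0,-1,0,0,0,40],
])

```text
clock: 6.12
position: [0.4315, -0.2529, 0.219]
eef_rot: [-0.0, 0.798, -0.603, 0.003]
contact_force: [0.2, -0.3, 1.4]
width: 0.47
gripper_force: 0.0
```

Request:
arm_command([
  [0.2,0,-0.2,0,0,0,40],
  [0.5,0,-0.3,0,0,0,40],
  [0.8,0,-0.3,0,0,0,40],
  [1,0,-0.3,0,0,0,40],
  [1,0,-0.3,0,0,0,40],
])

```text
clock: 6.53
position: [0.4581, -0.3511, 0.243]
eef_rot: [0.0, 0.797, -0.604, -0.001]
contact_force: [0.2, -0.1, 0.2]
width: 0.466
gripper_force: 0.0
```

Request:
arm_command([
  [0.3,0,0,0,0,0,40],
  [0.6,0,0,0,0,0,40],
  [1,0,0,0,0,0,40],
  [1,0,0,0,0,0,40],
  [1,0,0,0,0,0,40],
  [1,0,0,0,0,0,40],
])

```text
clock: 7.03
position: [0.485, -0.4441, 0.2435]
eef_rot: [-0.0, 0.798, -0.603, -0.001]
contact_force: [0.3, -0.4, 0.2]
width: 0.471
gripper_force: 0.0
```

```bash
python3 -c "
from h import *
import cv2
s=ctrl.camera('top'); cv2.imwrite('pics/t3.png',cv2.resize(s[190:285,240:380],None,fx=5.5,fy=5.5,interpolation=cv2.INTER_CUBIC))
print(ctrl.get_obs()['contact_force'])"
```

```text
[0.71421495 0.47560202 0.1940101 ]
```

View pics/t3.png

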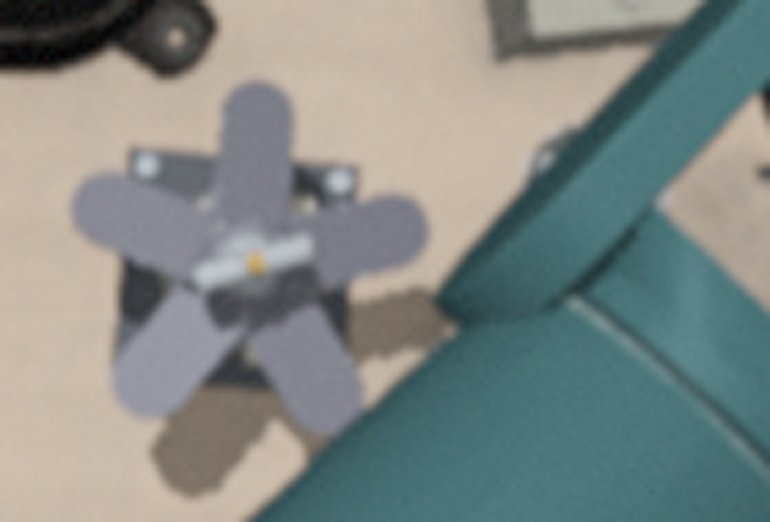

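The bar now runs from (195,278) to (312,247) about the dot at (256,262), roughly 70° clockwise of where it began. The gripper is clear and the visible edge of the dish hasn't moved. I'll hand in.

```bash
python3 -c "
from workcell import ctrl
print(ctrl.hand_in())"
```

```text
the job is handed in; nothing more can be done
None
```

I slackened the wing nut on the fan beside the parts dish by about 70° clockwise, let go of it, left the dish and the other fan untouched, and handed the job in at about 7 s.

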